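Fit the double lid of a stoneware jar and lift off its outer cap

TASK

Take the nested pair of lids off the chuck on the banding wheel, gripping the lower one by its wide brown rim so that both travel together, and lower (do not drop) them onto the green jar until the inner lid is fully seated in its neck; then let go. Now lift the outer cap alone (its knob is the handle), leaving the inner lid seated and undisturbed, and finish while still holding the cap level and still above the jar, about 10 cm clear of the inner lid. The outer cap must not come off before the inner lid is seated; keep the green jar standing about where it is, and leave the other ware and tools alone.

Things in the scene. Friction and masses are not known exactly. Their poses are not given: they have to be found in the camera images.
- green_jar: The jar to be lidded: loose, upright stoneware, 105 mm tall, brown foot, green belly and shoulder, pale neck with a brown rim, about 0.7 kg. Belly 96 mm across; shoulder ends at 75 mm height; above it a straight neck 54 mm outside, 44 mm inside, 30 mm tall and 30 mm deep. Origin: centre of the underside, z up.
- green_jar_mouth (a point): Centre of the green jar's mouth, level with the top of its neck rim (105 mm above the table), z up. Seated, the inner lid's origin lies here.
- blue_jar: A jar of the same shape and size, all blue with a dark foot and rim. Not to be used or disturbed; it may stand in any of the three places.
- wheel: Banding wheel, fixed and not turning: aluminium disc 160 mm across, top at 45 mm, with a white plaster chuck standing on its centre: a ring 54 mm outside, 44 mm inside, 38 mm tall (top at 83 mm). Origin: centre of the underside.
- inner_lid: Loose inner lid, about 0.15 kg, starts seated on the chuck. Wide brown round rim 64 mm across and 10 mm thick, overhanging chuck or neck by 5 mm all round, free for the fingers on its edge; below it a pale plug 40 mm across, 14 mm deep, tapered at its foot; on top a pale boss 41 mm across and 8 mm high with a brown button 12 mm across and 5 mm high. Origin: centre of the rim's underside, z up (plug below, boss above).
- inner_seat (a point): Centre of the top face of the inner lid's brown rim, 10 mm above the inner lid's origin; nested, the outer cap's origin lies here (within 2.5 mm of play).
- outer_lid: Loose outer cap, about 0.10 kg, standing over the inner lid's boss: green cap 54 mm across and 20 mm high, open below (46 mm inside, 15 mm deep), with a pale round knob 22 mm across and 20 mm high on its top. Origin: centre of its lower edge; cap top at z = 20 mm, knob top at z = 40 mm.
- bowl_a: Bystander: green bowl 110 mm across, 55 mm high. Origin: centre of the underside.
- bowl_b: Bystander: black bowl 104 mm across, 55 mm high. Origin: centre of the underside.
- mug: Bystander: pale mug 76 mm across, 85 mm high. Origin: centre of the underside.
- brush: Bystander: brush 170 mm long lying on the table, along its x axis.
- rib: Bystander: wooden rib 90 x 45 x 8 mm lying flat. Origin: centre of the underside.
- tile: Bystander: terracotta test tile 60 x 60 x 9 mm lying flat. Origin: centre of the underside.
Not all that is in view belongs to the job. What is shaped like the wheel but red is not meant. What is shaped like the outer_lid but purple is not meant.

How it is judged:
On the way, in this order (a step that is already met when the one before it is completed fails the run):
1. the inner lid is lifted at least 30 mm off the chuck by its rim with the outer cap still nested on it (z of inner_lid in the frame of wheel above 0.113 m and distance between outer_lid and inner_seat below 0.006 m and contact force between the fingers and inner_lid above 0.5 N), for 0.2 s.
2. the inner lid is seated in the green jar with the cap still nested on it, and the gripper has let go of both (horizontal distance between inner_lid and green_jar_mouth below 0.004 m and z of inner_lid in the frame of green_jar_mouth between -0.003 and 0.003 m and angle between the z axis of inner_lid and the z axis of green_jar, either way round below 0.07 rad and distance between outer_lid and inner_seat below 0.006 m and contact force between the fingers and inner_lid below 0.05 N and contact force between the fingers and outer_lid below 0.05 N), for 0.2 s.
At the end, for the whole second after the job is handed in: Inner lid seated on the green jar (4 mm sideways, 3 mm in height, 4 degrees), untouched by the robot; outer cap gripped (over 1 N), still, level within 11 degrees, its edge 70 mm or more above the jar's mouth and within 40 mm sideways; jar upright, within 30 mm of its start (horizontal distance between inner_lid and green_jar_mouth below 0.004 m and z of inner_lid in the frame of green_jar_mouth between -0.003 and 0.003 m and angle between the z axis of inner_lid and the z axis of green_jar, either way round below 0.07 rad and z of outer_lid in the frame of green_jar_mouth above 0.07 m and horizontal distance between outer_lid and green_jar_mouth below 0.04 m and angle between outer_lid's own z axis and vertical below 0.2 rad and linear speed of outer_lid below 0.03 m/s and linear speed of inner_lid below 0.02 m/s and contact force between the fingers and outer_lid above 1 N and contact force between each of the arm, outer_lid and inner_lid below 0.05 N and angle between green_jar's own z axis and vertical below 0.05 rad and distance of green_jar from where it was at the start of the episode below 0.03 m); the arm keeps its last pose, push and grip.
It fails at once if the outer cap comes off the inner lid (more than 12 mm) while the inner lid is not seated in the green jar (distance between outer_lid and inner_seat above 0.012 m and not (horizontal distance between inner_lid and green_jar_mouth below 0.004 m and z of inner_lid in the frame of green_jar_mouth between -0.003 and 0.003 m and angle between the z axis of inner_lid and the z axis of green_jar, either way round below 0.07 rad)).
It fails at once if the inner lid is dropped (falls free, faster than 0.45 m/s) (linear speed of inner_lid above 0.45 m/s and contact force between the fingers and inner_lid below 0.01 N).
It fails at once if the outer cap is dropped (falls free, faster than 0.45 m/s) (linear speed of outer_lid above 0.45 m/s and contact force between the fingers and outer_lid below 0.01 N and contact force between outer_lid and inner_lid below 0.01 N).
It fails at once if the green jar is tipped by more than 17 degrees (angle between green_jar's own z axis and vertical above 0.3 rad).
It fails at once if a bystander (blue jar, bowls, mug, brush, rib, tile) is moved more than 20 mm (distance of any of blue_jar, bowl_a, bowl_b, mug, brush, rib, tile from where it was at the start of the episode above 0.02 m).
It also fails if it takes over 58 s, if anything falls off the work surface, if the arm or the gripper's body presses on something with over 40 N, if the wrist force passes 120 N, or if a joint passes its speed limit or range.

ROBOT

A 6-joint arm with a two-finger parallel gripper is mounted at the origin on the work surface. World frame = base frame: x ahead of the robot, y to its left, z up, the work surface at z = 0. Lengths are in m, angles in rad, forces in N, time in s.
With the tool pointing down it reaches from about 0.225 to 0.875 m from the base axis. Payload 3.4 kg.
Tool frame: the origin (TCP) lies midway between the tips of the shut fingers; the grasp point (between the pads) lies 19 mm behind it (manip.pinch_z is the distance from the TCP to the grasp point, in m); z points along the fingers, y is the line along which they close (so a half turn about z gives the same grasp; the last joint's range is limited). The gripper opens to 85 mm and grips with 20 to 120 N. Pads are 22 mm wide; open, the fingers measure 114 mm over their backs; the gripper's body (76 mm by 85 mm) begins 54 mm behind the grasp point. The pads swing forward as they close: fully open they stand 13 mm farther back than shut.
Start: joints at [-1.443, 0.276, 1.505, -0, 1.361, -0.121], TCP at [0.142, -0.557, 0.231] pointing down, gripper open.
Joint ranges: [-2.89, 2.89], [-0.75, 2.08], [0.22, 2.7], [-1.18, 4.32], [0.11, 2.71], [-2.7, 2.7]. Speed limits (rad/s): [2.57, 2.57, 3.14, 3.14, 3.14, 3.14].

INTERFACE

Orientations are given as a unit quaternion [w, x, y, z].
In Python, from rig import manip gives the robot as it stands.
- The arm moves only by the tool carry_out, never from a script. Its arguments are lists of equal length, an entry for each row: "delta_pos": the shift along the tool's x, y, z scaled (see below), a list of three; "turn": the turn, a rotation vector about the tool's x, y, z scaled (see below), a list of three; "claw": the closure, from -1 (fully open) to 1 (shut). A call has 1 to 12 rows; each row is the pose to reach, as a shift and turn from the pose commanded when the call began, along the tool's axes at that moment; what a row does not reach only later rows make up. The controller multiplies each number of a shift by 400 mm and each number of a turn by 30 degrees. A row lasts 1/10 s, in which the tool goes at most 50 mm and 8.59 degrees, less where a joint would pass 70% of its speed; a pose out of reach is approached as far as the arm can. A call with a number of a shift or a turn outside -1 to 1 is refused whole. A call with a gripper value outside its range is refused whole. The fingers move at their own pace and stop on an object; "force" is the grip in N (left out, the last holds). Time passes only in rows, so rows that repeat a pose let the fingers close. It gives the time, the measured TCP pose, the force, the opening and the grip force at its end, in the units of the state.
- manip.get_state(): the state, without advancing time (a new reading comes with each control period).
- manip.get_image(name): name is "scene" or "top" or "wrist"; returns a dict with "image" (400x640x3 uint8, red, green, blue), "z_map" (400x640 float32, m along the optical axis (not along the pixel's ray), 0 where there is no reading), "fx", "fy", "cx", "cy" (pixels), "world_to_cam" (4x4, takes a point from world to camera coordinates). Camera axes: x right, y down, z forward; pixel columns grow to the right and rows downward; lengths in m; the calibration is good to about 2 mm. A picture is of the moment at which its call begins.
- manip.sign_off(): hands the job in; it is judged then, once.
Trained networks look in the newest picture that a camera, given by its name, has taken for a name from the list of things; names that differ only in an ending like _2 or _b are one class to them, and where a whole thing is asked for, a point or a joint stands for the part that bears it (a point fixed in the world has none). Each returns a list of dicts, best first, with "score" (0 to 1); they miss things now and then, are a little off and sometimes report something else, mostly with a low value. They report only what shows in the picture. A call takes as long as a camera call. They do not tell look-alikes from the thing itself.
- manip.spot_in(camera, query): "point" ([x, y, z] in m, in world coordinates, good to about 4 mm: the middle of the surface that is visible of it).
- manip.place_of(camera, query): "point" ([x, y, z] in m, in world coordinates, good to about 4 mm: a listed point, or the origin of a listed thing).
The state is a dict: "clock": time; "qpos": joint angles; "qd": joint speeds; "effort": joint torques, N m; "position": TCP position; "ee_rot": TCP orientation; "contact_force": force on the tool from outside, world axes, zero at the start; "moment": the same for the moment, N m; "width": finger opening in m; "gripper_force": force on a finger pad.
Only numpy, scipy, OpenCV 4.12 (cv2) and the standard library are available. Lean on these libraries where they do the work, as an engineer would, in place of code of your own. Each camera call takes 0.05 s, during which the arm holds its last target. There are 200 camera calls.

## Working session

There is one attempt and no reset: what is moved stays moved. The work goes in short steps, Python scripts to look and compute and a tool call to move; the robot and the scene stay as the last step left them, time stands still between calls to the robot, and variables do not carry over. Pictures are saved under pics/ and viewed, at most 10 in all, crops included, and the job is handed in when it is done.

Besides the shell and the picture viewer there is one more tool, called after ">>>" in YAML: its name, and indented under it one key for each argument. carry_out: Moves the arm, as the interface text tells. Shifts and turns lie within -1 to 1; 1 stands for 400 mm of shift or 30 degrees of turn. Its arguments: {"type":"object","properties":{"delta_pos":{"type":"array","items":{"type":"array","items":{"type":"number","minimum":-1,"maximum":1}}},"turn":{"type":"array","items":{"type":"array","items":{"type":"number","minimum":-1,"maximum":1}}},"claw":{"type":"array","items":{"type":"number"}},"force":{"type":"number"}},"required":["delta_pos","turn","claw"]}

```bash
mkdir -p pics
cat > h.py <<'E'
import numpy as np, cv2
from rig import manip
from scipy.spatial.transform import Rotation as R
np.set_printoptions(precision=4,suppress=True)
def shot(cam,name=None):
    d=manip.get_image(cam)
    if name: cv2.imwrite(f'pics/{name}.png',d['image'][:,:,::-1])
    return d
def cloud(d):
    z=d['z_map'];v,u=np.mgrid[:z.shape[0],:z.shape[1]]
    p=np.stack([(u-d['cx'])/d['fx']*z,(v-d['cy'])/d['fy']*z,z,np.ones_like(z)],-1)
    w=p@np.linalg.inv(d['world_to_cam']).T
    w=w[...,:3];w[z==0]=np.nan
    return w
def rot():
    q=np.array(manip.get_state()['ee_rot']);return R.from_quat(np.r_[q[1:],q[0]]).as_matrix()
E
python3 - <<'E'
from h import *
for c in ['top','scene']:
    d=shot(c,c)
    for q in ['green_jar_mouth','green_jar','blue_jar','wheel','inner_lid','inner_seat','outer_lid']:
        print(c,q,[(np.round(r['point'],3).tolist(),round(r['score'],2)) for r in manip.place_of(c,q)][:3])
s=manip.get_state();print(s['position'],s['ee_rot'],s['width'],s['clock']);print(rot())
E
```

```text
top green_jar_mouth [([0.475, -0.303, 0.105], 0.98)]
top green_jar [([0.476, -0.304, -0.001], 0.98)]
top blue_jar [([0.522, 0.282, -0.002], 0.81)]
top wheel [([0.591, -0.007, 0.001], 0.85), ([0.283, -0.278, -0.004], 0.57)]
top inner_lid [([0.591, -0.005, 0.081], 0.69)]
top inner_seat [([0.591, -0.008, 0.092], 0.52)]
top outer_lid [([0.545, 0.146, 0.0], 0.88), ([0.588, -0.009, 0.087], 0.71)]
scene green_jar_mouth [([0.478, -0.302, 0.104], 0.78)]
scene green_jar [([0.477, -0.303, -0.001], 0.86), ([0.408, 0.071, -0.0], 0.67)]
scene blue_jar [([0.517, 0.282, -0.0], 0.94), ([0.407, 0.068, -0.002], 0.33), ([0.412, -0.105, -0.002], 0.19)]
scene wheel [([0.59, -0.008, 0.002], 0.77), ([0.278, -0.279, -0.0], 0.76)]
scene inner_lid [([0.591, -0.008, 0.084], 0.65)]
scene inner_seat [([0.587, -0.006, 0.095], 0.63)]
scene outer_lid [([0.585, -0.005, 0.094], 0.79), ([0.746, -0.238, -0.004], 0.63), ([0.543, 0.143, 0.004], 0.56)]
[ 0.1416 -0.5573  0.2314] [ 0.0001  0.9923  0.1241 -0.    ] 0.0854724239422144 0.8
[[ 0.9692  0.2462 -0.    ]
 [ 0.2462 -0.9692 -0.0002]
 [-0.      0.0001 -1.    ]]
```

View pics/top.png

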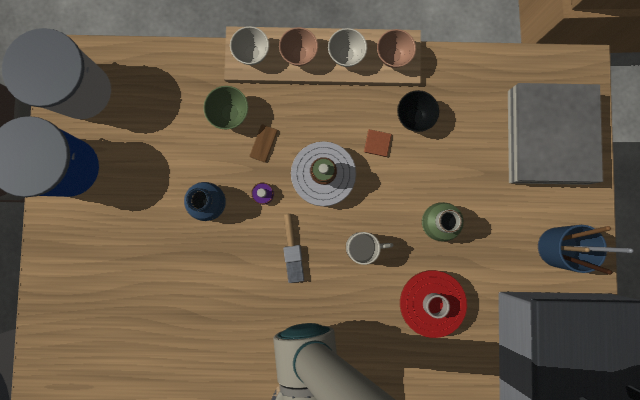

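View pics/scene.png

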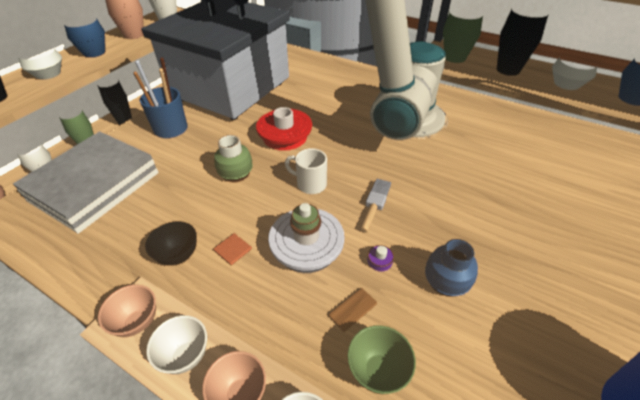

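Run:
```python
from h import *
d=shot('top');w=cloud(d)
def fit(name,c,r,zlo,zhi):
    m=(np.hypot(w[...,0]-c[0],w[...,1]-c[1])<r)&(w[...,2]>zlo)&(w[...,2]<zhi)
    p=w[m];
    if len(p)<5: print(name,'few');return
    (x,y),rad=cv2.minEnclosingCircle(p[:,:2].astype(np.float32))
    print(name,len(p),p.mean(0),(x,y,rad))
fit('rim',(.59,-.007),.045,.088,.098)
fit('cap',(.59,-.007),.045,.108,.118)
fit('knob',(.59,-.007),.03,.125,.14)
fit('disc',(.59,-.007),.1,.04,.05)
fit('jarmouth',(.476,-.303),.04,.098,.112)
```

```text
rim 120 [ 0.5825 -0.0077  0.0926] (0.591541588306427, -0.007233881391584873, 0.032045960426330566)
cap 364 [ 0.5913 -0.0072  0.113 ] (0.5915231704711914, -0.007032650988548994, 0.027371013537049294)
knob 70 [ 0.5911 -0.0075  0.1328] (0.5917977690696716, -0.007443904411047697, 0.010645844042301178)
disc 2687 [ 0.5896 -0.007   0.0449] (0.5919229388237, -0.007199303712695837, 0.07993385195732117)
jarmouth 169 [ 0.4786 -0.2993  0.1042] (0.4789740741252899, -0.299648255109787, 0.027067968621850014)
```

The top view shows the pair on the grey wheel at px (323,172), the green jar at (445,222), and the decoys (red wheel, purple cap) clearly elsewhere. I'm moving above the wheel.

>>> carry_out:
  delta_pos:
    - [0.71, -0.53, 0]
    - [0.71, -0.53, 0]
    - [0.71, -0.53, 0]
    - [0.71, -0.53, 0]
    - [0.71, -0.53, 0]
    - [0.71, -0.53, 0]
    - [0.71, -0.53, 0]
    - [0.71, -0.53, 0]
    - [0.71, -0.53, 0]
  turn:
    - [0, 0, 0]
    - [0, 0, 0]
    - [0, 0, 0]
    - [0, 0, 0]
    - [0, 0, 0]
    - [0, 0, 0]
    - [0, 0, 0]
    - [0, 0, 0]
    - [0, 0, 0]
  claw: [-1, -1, -1, -1, -1, -1, -1, -1, -1]
  force: 40

```text
clock: 1.75
position: [0.3653, -0.281, 0.2315]
ee_rot: [0.0, 0.992, 0.126, -0.0]
contact_force: [-0.5, -0.2, -0.0]
width: 0.0851
gripper_force: 0.0
```

>>> carry_out:
  delta_pos:
    - [0.71, -0.53, 0]
    - [0.71, -0.53, 0]
    - [0.71, -0.53, 0]
    - [0.71, -0.53, 0]
    - [0.71, -0.53, 0]
    - [0.71, -0.53, 0]
    - [0.71, -0.53, 0]
    - [0.71, -0.53, 0]
    - [0.71, -0.53, 0]
    - [0.71, -0.53, 0]
  turn:
    - [0, 0, 0]
    - [0, 0, 0]
    - [0, 0, 0]
    - [0, 0, 0]
    - [0, 0, 0]
    - [0, 0, 0]
    - [0, 0, 0]
    - [0, 0, 0]
    - [0, 0, 0]
    - [0, 0, 0]
  claw: [-1, -1, -1, -1, -1, -1, -1, -1, -1, -1]

```text
clock: 2.75
position: [0.587, -0.0087, 0.2309]
ee_rot: [0.001, 0.992, 0.123, -0.001]
contact_force: [-0.1, -0.2, 0.3]
width: 0.0853
gripper_force: 0.0
```

```bash
cat >> h.py <<'E'
def fit(w,name,c,r,zlo,zhi):
    m=(np.hypot(w[...,0]-c[0],w[...,1]-c[1])<r)&(w[...,2]>zlo)&(w[...,2]<zhi)
    p=w[m]
    if len(p)<5: print(name,'few');return
    (x,y),rad=cv2.minEnclosingCircle(p[:,:2].astype(np.float32))
    print(name,len(p),p.mean(0),np.percentile(p[:,2],[2,50,98]),np.round((x,y,rad),4))
E
python3 - <<'E'
from h import *
s=manip.get_state();print(s['position'],s['clock'],s['width'],manip.pinch_z);print(rot())
d=shot('wrist','w1');w=cloud(d)
for n,a,b in [('rim',.088,.098),('cap',.108,.118),('knob',.128,.14),('disc',.04,.05)]: fit(w,n,(.591,-.007),.085 if n=='disc' else .04,a,b)
E
```

```text
[ 0.587  -0.0087  0.2309] 2.75 0.08527025531896396 0.0187
[[ 0.9697  0.2443 -0.0014]
 [ 0.2443 -0.9697 -0.0012]
 [-0.0017  0.0008 -1.    ]]
rim 583 [ 0.6075 -0.003   0.0938] [0.0905 0.0939 0.0964] [ 0.5896 -0.0071  0.0319]
cap 2281 [ 0.5909 -0.0068  0.1142] [0.1126 0.1142 0.1158] [ 0.5894 -0.0071  0.0275]
knob 524 [ 0.5904 -0.007   0.1337] [0.1295 0.1339 0.1353] [ 0.5896 -0.0071  0.011 ]
disc 12313 [ 0.5972 -0.0053  0.046 ] [0.0445 0.046  0.0475] [ 0.5895 -0.007   0.0801]
```

>>> carry_out:
  delta_pos:
    - [0.0095, -0.002, 0]
    - [0.0095, -0.002, 0.07]
    - [0.0095, -0.002, 0.14]
    - [0.0095, -0.002, 0.2]
    - [0.0095, -0.002, 0.26]
    - [0.0095, -0.002, 0.31]
    - [0.0095, -0.002, 0.35]
    - [0.0095, -0.002, 0.38]
    - [0.0095, -0.002, 0.4]
    - [0.0095, -0.002, 0.41]
    - [0.0095, -0.002, 0.41]
    - [0.0095, -0.002, 0.41]
  turn:
    - [0, 0, 0]
    - [0, 0, 0]
    - [0, 0, 0]
    - [0, 0, 0]
    - [0, 0, 0]
    - [0, 0, 0]
    - [0, 0, 0]
    - [0, 0, 0]
    - [0, 0, 0]
    - [0, 0, 0]
    - [0, 0, 0]
    - [0, 0, 0]
  claw: [-1, -1, -1, -1, -1, -1, -1, -1, -1, -1, -1, -1]

```text
clock: 4.0
position: [0.5917, -0.0049, 0.0679]
ee_rot: [0.0, 0.992, 0.124, 0.001]
contact_force: [0.3, 0.1, -0.4]
width: 0.0854
gripper_force: 0.0
```

Run:
```python
from h import *
s=manip.get_state();print(s['position'],s['contact_force'])
d=shot('scene','s2');c=d['world_to_cam']@[.59,-.007,.09,1];u=int(c[0]/c[2]*d['fx']+d['cx']);v=int(c[1]/c[2]*d['fy']+d['cy'])
cv2.imwrite('pics/s2c.png',cv2.resize(d['image'][v-70:v+50,u-80:u+80,::-1],None,fx=5,fy=5,interpolation=cv2.INTER_CUBIC))
```

```text
[ 0.5917 -0.0049  0.0679] [ 0.3183  0.1486 -0.3693]
```

View pics/s2c.png

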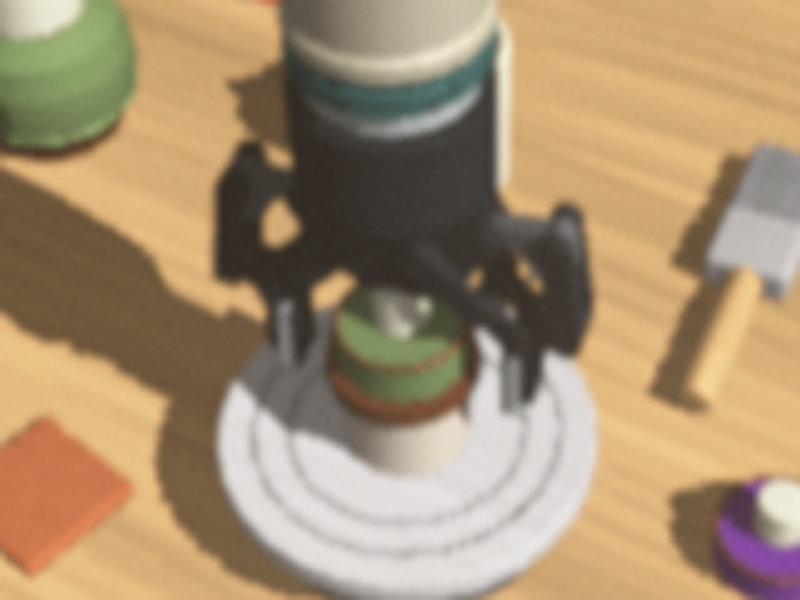

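Picture: both fingers straddle the lids with tips beside the brown rim (around (290,350) and (520,390)); the body clears the knob. I'll centre and close.

>>> carry_out:
  delta_pos:
    - [-0.004, 0.004, 0]
    - [-0.004, 0.004, 0]
    - [-0.004, 0.004, 0]
    - [-0.004, 0.004, 0]
    - [-0.004, 0.004, 0]
    - [-0.004, 0.004, 0]
    - [-0.004, 0.004, 0]
    - [-0.004, 0.004, 0]
    - [-0.004, 0.004, 0]
    - [-0.004, 0.004, 0]
    - [-0.004, 0.004, 0]
    - [-0.004, 0.004, 0]
  turn:
    - [0, 0, 0]
    - [0, 0, 0]
    - [0, 0, 0]
    - [0, 0, 0]
    - [0, 0, 0]
    - [0, 0, 0]
    - [0, 0, 0]
    - [0, 0, 0]
    - [0, 0, 0]
    - [0, 0, 0]
    - [0, 0, 0]
    - [0, 0, 0]
  claw: [-1, -1, -1, -0.7, -0.6, -0.5, -0.4, -0.3, -0.2, 0, 0, 0]
  force: 40

```text
clock: 5.25
position: [0.5901, -0.007, 0.0678]
ee_rot: [0.0, 0.992, 0.124, 0.0]
contact_force: [-0.8, -1.6, 5.9]
width: 0.0623
gripper_force: 43.3
```

>>> carry_out:
  delta_pos:
    - [0, 0, -0.005]
    - [0, 0, -0.015]
    - [0, 0, -0.03]
    - [0, 0, -0.05]
    - [0, 0, -0.08]
    - [0, 0, -0.12]
    - [0, 0, -0.16]
    - [0, 0, -0.2]
    - [0, 0, -0.235]
    - [0, 0, -0.26]
    - [0, 0, -0.275]
    - [0, 0, -0.28]
  turn:
    - [0, 0, 0]
    - [0, 0, 0]
    - [0, 0, 0]
    - [0, 0, 0]
    - [0, 0, 0]
    - [0, 0, 0]
    - [0, 0, 0]
    - [0, 0, 0]
    - [0, 0, 0]
    - [0, 0, 0]
    - [0, 0, 0]
    - [0, 0, 0]
  claw: [0, 0, 0, 0, 0, 0, 0, 0, 0, 0, 0, 0]

```text
clock: 6.45
position: [0.5903, -0.0068, 0.1802]
ee_rot: [0.0, 0.992, 0.124, 0.001]
contact_force: [0.1, 0.9, -2.6]
width: 0.0623
gripper_force: 44.2
```

Run:
```python
from h import *
s=manip.get_state();p=s['position'];print(p,s['contact_force'],s['width'],s['gripper_force'])
d=shot('scene','s3');c=d['world_to_cam']@[.59,-.007,.18,1];u=int(c[0]/c[2]*d['fx']+d['cx']);v=int(c[1]/c[2]*d['fy']+d['cy'])
cv2.imwrite('pics/s3c.png',cv2.resize(d['image'][v-60:v+60,u-80:u+80,::-1],None,fx=5,fy=5,interpolation=cv2.INTER_CUBIC))
d=shot('wrist','w3');w=cloud(d)
for n,a,b in [('rim',.02,.029),('cap',.040,.05),('knob',.058,.07)]: fit(w,n,(.59,-.007),.035,a+p[2],b+p[2])
for cam in ['top','scene','wrist']:
  for q in ['inner_lid','outer_lid']: print(cam,q,[(np.round(r['point'],4).tolist(),round(r['score'],2)) for r in manip.place_of(cam,q)][:2])
```

```text
[ 0.5903 -0.0068  0.1802] [ 0.0955  0.8645 -2.6004] 0.06234484802342628 44.22460734844208
rim 3205 [ 0.6093 -0.0018  0.2056] [0.201  0.2058 0.2086] [ 0.5968 -0.0053  0.0335]
cap 10458 [ 0.5987 -0.0046  0.2259] [0.2213 0.226  0.228 ] [ 0.5962 -0.0054  0.0344]
knob 2327 [ 0.5979 -0.005   0.2441] [0.2385 0.2451 0.2497] [ 0.601  -0.0042  0.0331]
top inner_lid [([0.589, -0.006, 0.0813], 0.48)]
top outer_lid [([0.5873, -0.0077, 0.089], 0.75), ([0.5408, 0.1443, 0.0022], 0.57)]
scene inner_lid [([0.5932, -0.0092, 0.1961], 0.62)]
scene outer_lid [([0.5416, 0.1414, 0.0049], 0.64), ([0.5847, -0.0075, 0.2037], 0.57)]
wrist inner_lid []
wrist outer_lid [([0.591, -0.0041, 0.204], 0.92)]
```

View pics/s3c.png

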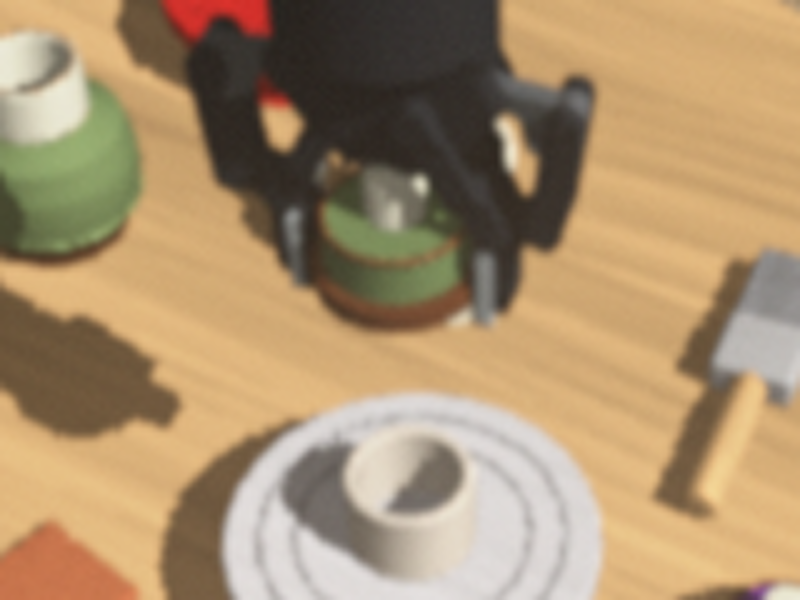

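View pics/w3.png

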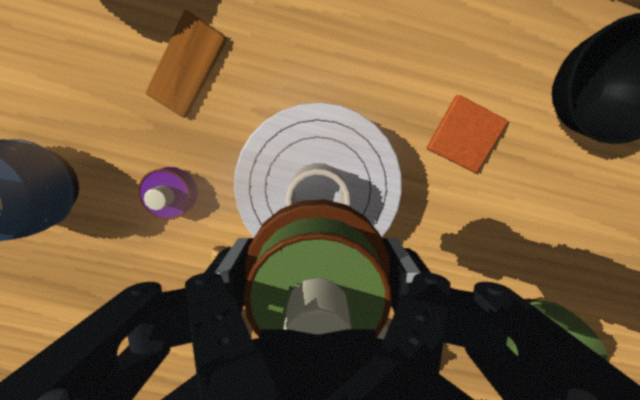

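Pictures: the pair hangs together between the pads, chuck empty below at about (410,500) in the crop. Checking level and offset in the grip.

```bash
cat >> h.py <<'E'
from scipy.optimize import least_squares
def circ(p,rad):
    # fit outer circle of known radius to hull points of xy
    h=cv2.convexHull(p[:,:2].astype(np.float32))[:,0]
    f=lambda c:np.hypot(h[:,0]-c[0],h[:,1]-c[1])-rad
    r=least_squares(f,h.mean(0),loss='soft_l1',f_scale=.0005);return r.x,np.std(f(r.x)),len(h)
E
python3 - <<'E'
from h import *
s=manip.get_state();p=np.array(s['position'])
d=shot('wrist');w=cloud(d);hsv=cv2.cvtColor(d['image'],cv2.COLOR_RGB2HSV)
g=(hsv[...,0]>30)&(hsv[...,0]<60)&(hsv[...,1]>60)
near=np.hypot(w[...,0]-p[0],w[...,1]-p[1])<.045
top=g&near&(np.abs(w[...,2]-.2255)<.004)
q=w[top];q=q[::3];c=q.mean(0);n=np.linalg.svd(q-c)[2][2];print(len(q),'normal',n,c)
print('cap top',circ(w[top],.027))
br=near&(hsv[...,0]<15)&(hsv[...,1]>120)&(w[...,2]>.195)&(w[...,2]<.21)
print('rim',br.sum(),circ(w[br],.032),np.percentile(w[br][:,2],[2,50,98]))
# only far-side arc
for nm,m,r in [('cap',top,.027),('rim',br,.032)]:
    pts=w[m];h=cv2.convexHull(pts[:,:2].astype(np.float32))[:,0]
    R_=rot();t=(h-p[:2])@R_[:2,:2];k=t[:,0]>0.005
    f=lambda c:np.hypot(t[k,0]-c[0],t[k,1]-c[1])-r
    z=least_squares(f,[0,0],loss='soft_l1',f_scale=.0005).x;print(nm,'tool-frame centre',z,k.sum(),f(z).std())
m=(np.hypot(w[...,0]-.59,w[...,1]+.007)<.09)&(np.abs(w[...,2]-.045)<.005);print('disc',circ(w[m],.08))
m=(np.hypot(w[...,0]-.479,w[...,1]+.2996)<.04)&(np.abs(w[...,2]-.105)<.006);print('jar pts',m.sum())
E
```

```text
2475 normal [ 0.0046 -0.0006  1.    ] [ 0.5973 -0.0046  0.2248]
cap top (array([ 0.5891, -0.0046]), np.float64(0.004901036429132481), 20)
rim 2623 (array([ 0.5894, -0.0066]), np.float64(0.0030204254395800965), 17) [0.1987 0.2046 0.206 ]
cap tool-frame centre [-0.0002  0.0003] 13 0.004752899066356633
rim tool-frame centre [-0.0003 -0.0003] 15 0.0031796676757653484
disc (array([ 0.589 , -0.0074]), np.float64(0.00042715937292486697), 54)
jar pts 0
```

>>> carry_out:
  delta_pos:
    - [-0.007, 0.006, 0]
    - [-0.02, 0.019, 0]
    - [-0.047, 0.045, 0]
    - [-0.081, 0.077, 0]
    - [-0.115, 0.109, 0]
    - [-0.149, 0.141, 0]
    - [-0.182, 0.173, 0]
    - [-0.216, 0.205, 0]
    - [-0.25, 0.237, 0]
    - [-0.284, 0.269, 0]
    - [-0.318, 0.301, 0]
    - [-0.352, 0.333, 0]
  turn:
    - [0, 0, 0]
    - [0, 0, 0]
    - [0, 0, 0]
    - [0, 0, 0]
    - [0, 0, 0]
    - [0, 0, 0]
    - [0, 0, 0]
    - [0, 0, 0]
    - [0, 0, 0]
    - [0, 0, 0]
    - [0, 0, 0]
    - [0, 0, 0]
  claw: [0, 0, 0, 0, 0, 0, 0, 0, 0, 0, 0, 0]

```text
clock: 8.1
position: [0.4849, -0.1719, 0.1795]
ee_rot: [0.0, 0.992, 0.124, -0.0]
contact_force: [0.6, -0.2, -2.8]
width: 0.0626
gripper_force: 44.2
```

>>> carry_out:
  delta_pos:
    - [-0.034, 0.032, 0]
    - [-0.068, 0.064, 0]
    - [-0.102, 0.096, 0]
    - [-0.136, 0.128, 0]
    - [-0.17, 0.16, 0]
    - [-0.204, 0.193, 0]
    - [-0.238, 0.225, 0]
    - [-0.27, 0.256, 0]
    - [-0.295, 0.28, 0]
    - [-0.312, 0.296, 0]
    - [-0.32, 0.304, 0]
    - [-0.324, 0.308, 0]
  turn:
    - [0, 0, 0]
    - [0, 0, 0]
    - [0, 0, 0]
    - [0, 0, 0]
    - [0, 0, 0]
    - [0, 0, 0]
    - [0, 0, 0]
    - [0, 0, 0]
    - [0, 0, 0]
    - [0, 0, 0]
    - [0, 0, 0]
    - [0, 0, 0]
  claw: [0, 0, 0, 0, 0, 0, 0, 0, 0, 0, 0, 0]

```text
clock: 9.3
position: [0.3908, -0.322, 0.1793]
ee_rot: [-0.0, 0.992, 0.124, 0.0]
contact_force: [-0.5, 0.3, -2.6]
width: 0.0623
gripper_force: 44.2
```

```bash
cat > jar.py <<'E'
from h import *
s=manip.get_state();p=np.array(s['position']);print(p,s['clock'],s['width'],s['gripper_force'],s['contact_force']);print(rot())
for cam in ['wrist','top']:
    d=shot(cam,cam+str(s['clock']));w=cloud(d)
    m=(np.hypot(w[...,0]-.479,w[...,1]+.30)<.036)&(np.abs(w[...,2]-.105)<.006)
    fit(w,cam,(.479,-.30),.036,.1,.111)
    if m.sum()>20: print(circ(w[m],.027))
    m=(np.hypot(w[...,0]-p[0],w[...,1]-p[1])<.027)&(w[...,2]>p[2]+.03);print('lidtop',np.nanmedian(w[m][:,2]) if m.any() else None)
E
python3 jar.py; ls pics
```

```text
[ 0.3908 -0.322   0.1793] 9.3 0.06225858585203698 44.23170804977417 [-0.464   0.2646 -2.5912]
[[ 0.9693  0.2457  0.0001]
 [ 0.2457 -0.9693  0.0002]
 [ 0.0002 -0.0002 -1.    ]]
wrist 1856 [ 0.4786 -0.2995  0.1054] [0.101  0.1057 0.1073] [ 0.4767 -0.2998  0.027 ]
(array([ 0.4768, -0.3   ]), np.float64(0.00014849924989208268), 44)
lidtop 0.2549502024513212
top 164 [ 0.4787 -0.2996  0.1041] [0.1004 0.104  0.1082] [ 0.4794 -0.2995  0.0277]
(array([ 0.4792, -0.2998]), np.float64(0.0004232752522250285), 25)
lidtop 0.5806641144559768
s2.png
s2c.png
s3.png
s3c.png
scene.png
top.png
top9.3.png
w1.png
w3.png
wrist9.3.png
```

Top and wrist agree on the wheel→jar shift to within 0.5 mm. Moving over the jar.

>>> carry_out:
  delta_pos:
    - [0.01, 0, 0]
    - [0.035, 0, 0]
    - [0.07, 0, 0]
    - [0.105, 0, 0]
    - [0.14, 0, 0]
    - [0.17, 0, 0]
    - [0.195, 0, 0]
    - [0.21, 0, 0]
    - [0.22, 0, 0]
    - [0.2237, 0, 0]
    - [0.2237, 0, 0]
    - [0.2237, 0, 0]
  turn:
    - [0, 0, 0]
    - [0, 0, 0]
    - [0, 0, 0]
    - [0, 0, 0]
    - [0, 0, 0]
    - [0, 0, 0]
    - [0, 0, 0]
    - [0, 0, 0]
    - [0, 0, 0]
    - [0, 0, 0]
    - [0, 0, 0]
    - [0, 0, 0]
  claw: [0, 0, 0, 0, 0, 0, 0, 0, 0, 0, 0, 0]

```text
clock: 10.6
position: [0.4774, -0.2999, 0.1793]
ee_rot: [0.0, 0.992, 0.124, -0.0]
contact_force: [0.0, 0.0, -2.1]
width: 0.0622
gripper_force: 44.2
```

Run:
```python
from h import *
for i in range(4):
    d=shot('wrist');s=manip.get_state();print(s['position'])
dw=np.r_[np.array([.4775,-.2998])-s['position'][:2],0];print(rot().T@dw/.4)
w=cloud(d);m=(np.hypot(w[...,0]-.477,w[...,1]+.30)<.036)&(np.abs(w[...,2]-.105)<.005);print(m.sum());
h=cv2.convexHull(w[m][:,:2].astype(np.float32))[:,0];t=(h-[.4768,-.3])@rot()[:2,:2];k=t[:,0]>.008
f=lambda c:np.hypot(t[k,0]-c[0],t[k,1]-c[1])-.027
print(least_squares(f,[0,0],loss='soft_l1',f_scale=.0005).x)
```

```text
[ 0.4773 -0.2999  0.1794]
[ 0.4774 -0.3     0.1794]
[ 0.4775 -0.3     0.1794]
[ 0.4775 -0.3     0.1794]
[ 0.0001 -0.0004 -0.    ]
690
[-0.0002  0.0001]
```

>>> carry_out:
  delta_pos:
    - [0, 0, 0.01]
    - [0, 0, 0.03]
    - [0, 0, 0.06]
    - [0, 0, 0.09]
    - [0, 0, 0.12]
    - [0, 0, 0.145]
    - [0, 0, 0.16]
    - [0, 0, 0.172]
    - [0, 0, 0.182]
    - [0, 0, 0.19]
    - [0, 0, 0.195]
    - [0, 0, 0.198]
  turn:
    - [0, 0, 0]
    - [0, 0, 0]
    - [0, 0, 0]
    - [0, 0, 0]
    - [0, 0, 0]
    - [0, 0, 0]
    - [0, 0, 0]
    - [0, 0, 0]
    - [0, 0, 0]
    - [0, 0, 0]
    - [0, 0, 0]
    - [0, 0, 0]
  claw: [0, 0, 0, 0, 0, 0, 0, 0, 0, 0, 0, 0]

```text
clock: 12.0
position: [0.4779, -0.2999, 0.1001]
ee_rot: [0.0, 0.992, 0.124, 0.0]
contact_force: [0.3, -0.0, -2.1]
width: 0.0624
gripper_force: 44.2
```

>>> carry_out:
  delta_pos:
    - [0, 0, 0.002]
    - [0, 0, 0.004]
    - [0, 0, 0.006]
    - [0, 0, 0.008]
    - [0, 0, 0.01]
    - [0, 0, 0.012]
    - [0, 0, 0.014]
    - [0, 0, 0.016]
    - [0, 0, 0.017]
    - [0, 0, 0.018]
    - [0, 0, 0.019]
    - [0, 0, 0.019]
  turn:
    - [0, 0, 0]
    - [0, 0, 0]
    - [0, 0, 0]
    - [0, 0, 0]
    - [0, 0, 0]
    - [0, 0, 0]
    - [0, 0, 0]
    - [0, 0, 0]
    - [0, 0, 0]
    - [0, 0, 0]
    - [0, 0, 0]
    - [0, 0, 0]
  claw: [0, 0, 0, 0, 0, 0, 0, 0, 0, 0, 0, 0]

```text
clock: 13.2
position: [0.4778, -0.2998, 0.0925]
ee_rot: [0.0, 0.992, 0.124, -0.0]
contact_force: [0.2, -0.1, -2.3]
width: 0.0624
gripper_force: 44.2
```

>>> carry_out:
  delta_pos:
    - [0, 0, 0.001]
    - [0, 0, 0.002]
    - [0, 0, 0.003]
    - [0, 0, 0.004]
    - [0, 0, 0.005]
    - [0, 0, 0.006]
    - [0, 0, 0.0065]
    - [0, 0, 0.007]
    - [0, 0, 0.007]
  turn:
    - [0, 0, 0]
    - [0, 0, 0]
    - [0, 0, 0]
    - [0, 0, 0]
    - [0, 0, 0]
    - [0, 0, 0]
    - [0, 0, 0]
    - [0, 0, 0]
    - [0, 0, 0]
  claw: [0, 0, 0, 0, 0, 0, 0, 0, 0]

```text
clock: 14.1
position: [0.4778, -0.2998, 0.0899]
ee_rot: [0.0, 0.992, 0.124, 0.0]
contact_force: [-0.4, 0.5, -1.2]
width: 0.0625
gripper_force: 44.3
```

>>> carry_out:
  delta_pos:
    - [0, 0, 0.0005]
    - [0, 0, 0.001]
    - [0, 0, 0.0015]
    - [0, 0, 0.002]
    - [0, 0, 0.002]
  turn:
    - [0, 0, 0]
    - [0, 0, 0]
    - [0, 0, 0]
    - [0, 0, 0]
    - [0, 0, 0]
  claw: [0, 0, 0, 0, 0]

```text
clock: 14.6
position: [0.4779, -0.2998, 0.0898]
ee_rot: [0.0, 0.992, 0.124, 0.0]
contact_force: [-2.0, 1.7, 6.4]
width: 0.0627
gripper_force: 44.8
```

Contact at the expected seating height; let go.

>>> carry_out:
  delta_pos:
    - [0, 0, 0]
    - [0, 0, 0]
    - [0, 0, 0]
    - [0, 0, 0]
    - [0, 0, 0]
    - [0, 0, 0]
    - [0, 0, 0]
    - [0, 0, 0]
    - [0, 0, 0]
    - [0, 0, 0]
    - [0, 0, 0]
    - [0, 0, 0]
  turn:
    - [0, 0, 0]
    - [0, 0, 0]
    - [0, 0, 0]
    - [0, 0, 0]
    - [0, 0, 0]
    - [0, 0, 0]
    - [0, 0, 0]
    - [0, 0, 0]
    - [0, 0, 0]
    - [0, 0, 0]
    - [0, 0, 0]
    - [0, 0, 0]
  claw: [-0.5, -0.6, -0.7, -0.8, -0.9, -1, -1, -1, -1, -1, -1, -1]

```text
clock: 15.8
position: [0.4778, -0.2998, 0.0889]
ee_rot: [0.0, 0.992, 0.124, 0.0]
contact_force: [0.0, 0.2, -0.1]
width: 0.0855
gripper_force: 0.0
```

Run:
```python
from h import *
s=manip.get_state();print(s['position'],s['width'],s['contact_force'])
d=shot('scene','s5');c=d['world_to_cam']@[.478,-.3,.1,1];u=int(c[0]/c[2]*d['fx']+d['cx']);v=int(c[1]/c[2]*d['fy']+d['cy'])
cv2.imwrite('pics/s5c.png',cv2.resize(d['image'][v-60:v+60,u-80:u+80,::-1],None,fx=5,fy=5,interpolation=cv2.INTER_CUBIC))
```

```text
[ 0.4778 -0.2998  0.0889] 0.0855146084908333 [ 0.001   0.1808 -0.0821]
```

View pics/s5c.png

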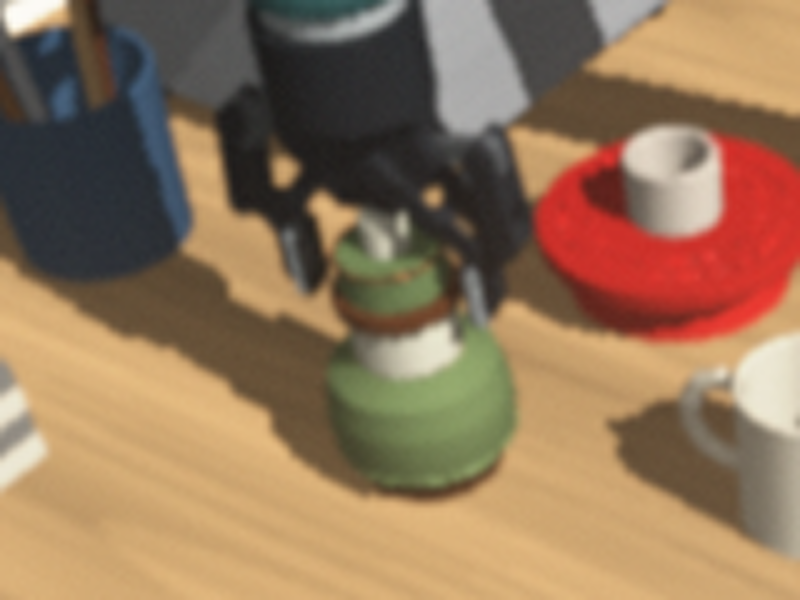

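The lids sit on the jar neck at (395,320), level, and the fingers are free on both sides. I'll rise and check from above.

>>> carry_out:
  delta_pos:
    - [0, 0, -0.01]
    - [0, 0, -0.03]
    - [0, 0, -0.06]
    - [0, 0, -0.1]
    - [0, 0, -0.14]
    - [0, 0, -0.18]
    - [0, 0, -0.22]
    - [0, 0, -0.25]
    - [0, 0, -0.27]
    - [0, 0, -0.28]
    - [0, 0, -0.28]
    - [0, 0, -0.28]
  turn:
    - [0, 0, 0]
    - [0, 0, 0]
    - [0, 0, 0]
    - [0, 0, 0]
    - [0, 0, 0]
    - [0, 0, 0]
    - [0, 0, 0]
    - [0, 0, 0]
    - [0, 0, 0]
    - [0, 0, 0]
    - [0, 0, 0]
    - [0, 0, 0]
  claw: [-1, -1, -1, -1, -1, -1, -1, -1, -1, -1, -1, -1]

```text
clock: 17.05
position: [0.4775, -0.2996, 0.2003]
ee_rot: [-0.0, 0.992, 0.124, -0.0]
contact_force: [0.2, -0.1, 0.8]
width: 0.0858
gripper_force: 0.0
```

Run:
```python
from h import *
s=manip.get_state();print(s['position']);c=(.4775,-.3)
d=shot('wrist');w=cloud(d)
for n,a,b,r in [('rim',.109,.121,.04),('cap',.130,.141,.04),('knob',.151,.162,.03)]: fit(w,n,c,r,a,b)
m=(np.hypot(w[...,0]-c[0],w[...,1]-c[1])<.035)&(np.abs(w[...,2]-.1355)<.003);q=w[m];print(np.linalg.svd(q-q.mean(0),full_matrices=False)[2][2])
m=(np.hypot(w[...,0]-c[0],w[...,1]-c[1])<.02)&(w[...,2]>.152);k,_,_=circ(w[m],.011);print('knob',k, rot().T@np.r_[k-s['position'][:2],0]/.4)
```

```text
[ 0.4775 -0.2996  0.2003]
rim 872 [ 0.4966 -0.2953  0.1157] [0.1105 0.1158 0.1195] [ 0.4775 -0.3002  0.0319]
cap 3342 [ 0.4796 -0.2996  0.1362] [0.1347 0.1361 0.1378] [ 0.4773 -0.3001  0.0275]
knob 805 [ 0.4784 -0.2998  0.1557] [0.1526 0.1558 0.1572] [ 0.4775 -0.3     0.011 ]
[ 0.001  -0.0001  1.    ]
knob [ 0.4796 -0.2984] [ 0.0058 -0.0016 -0.    ]
```

>>> carry_out:
  delta_pos:
    - [0, 0.001, 0.01]
    - [0, 0.001, 0.03]
    - [0, 0.001, 0.05]
    - [0, 0.001, 0.07]
    - [0, 0.001, 0.09]
    - [0, 0.001, 0.11]
    - [0, 0.001, 0.125]
    - [0, 0.001, 0.135]
    - [0, 0.001, 0.145]
    - [0, 0.001, 0.151]
    - [0, 0.001, 0.154]
    - [0, 0.001, 0.154]
  turn:
    - [0, 0, 0]
    - [0, 0, 0]
    - [0, 0, 0]
    - [0, 0, 0]
    - [0, 0, 0]
    - [0, 0, 0]
    - [0, 0, 0]
    - [0, 0, 0]
    - [0, 0, 0]
    - [0, 0, 0]
    - [0, 0, 0]
    - [0, 0, 0]
  claw: [-0.5, -0.2, 0, 0, 0, 0, 0, 0, 0, 0, 0, 0]

```text
clock: 18.3
position: [0.478, -0.3003, 0.1393]
ee_rot: [0.0, 0.992, 0.124, 0.0]
contact_force: [0.1, -0.7, -0.1]
width: 0.043
gripper_force: 0.0
```

>>> carry_out:
  delta_pos:
    - [0, 0, 0]
    - [0, 0, 0]
    - [0, 0, 0]
    - [0, 0, 0]
    - [0, 0, 0]
    - [0, 0, 0]
    - [0, 0, 0]
    - [0, 0, 0]
  turn:
    - [0, 0, 0]
    - [0, 0, 0]
    - [0, 0, 0]
    - [0, 0, 0]
    - [0, 0, 0]
    - [0, 0, 0]
    - [0, 0, 0]
    - [0, 0, 0]
  claw: [0.1, 0.2, 0.3, 0.4, 0.5, 0.7, 0.7, 0.7]
  force: 30

```text
clock: 19.1
position: [0.478, -0.3002, 0.1395]
ee_rot: [0.0, 0.992, 0.124, 0.0]
contact_force: [-0.5, 1.1, 2.7]
width: 0.0209
gripper_force: 29.4
```

>>> carry_out:
  delta_pos:
    - [0, 0, -0.002]
    - [0, 0, -0.006]
    - [0, 0, -0.012]
    - [0, 0, -0.02]
    - [0, 0, -0.03]
    - [0, 0, -0.042]
    - [0, 0, -0.056]
    - [0, 0, -0.072]
    - [0, 0, -0.09]
    - [0, 0, -0.108]
    - [0, 0, -0.122]
    - [0, 0, -0.13]
  turn:
    - [0, 0, 0]
    - [0, 0, 0]
    - [0, 0, 0]
    - [0, 0, 0]
    - [0, 0, 0]
    - [0, 0, 0]
    - [0, 0, 0]
    - [0, 0, 0]
    - [0, 0, 0]
    - [0, 0, 0]
    - [0, 0, 0]
    - [0, 0, 0]
  claw: [0.7, 0.7, 0.7, 0.7, 0.7, 0.7, 0.7, 0.7, 0.7, 0.7, 0.7, 0.7]

```text
clock: 20.3
position: [0.4782, -0.3004, 0.1922]
ee_rot: [0.0, 0.992, 0.124, 0.0]
contact_force: [0.4, -0.9, -1.1]
width: 0.0205
gripper_force: 29.3
```

>>> carry_out:
  delta_pos:
    - [0, 0, -0.01]
    - [0, 0, -0.025]
    - [0, 0, -0.045]
    - [0, 0, -0.065]
    - [0, 0, -0.085]
    - [0, 0, -0.105]
    - [0, 0, -0.12]
    - [0, 0, -0.13]
    - [0, 0, -0.135]
    - [0, 0, -0.135]
    - [0, 0, -0.135]
    - [0, 0, -0.135]
  turn:
    - [0, 0, 0]
    - [0, 0, 0]
    - [0, 0, 0]
    - [0, 0, 0]
    - [0, 0, 0]
    - [0, 0, 0]
    - [0, 0, 0]
    - [0, 0, 0]
    - [0, 0, 0]
    - [0, 0, 0]
    - [0, 0, 0]
    - [0, 0, 0]
  claw: [0.7, 0.7, 0.7, 0.7, 0.7, 0.7, 0.7, 0.7, 0.7, 0.7, 0.7, 0.7]

```text
clock: 21.5
position: [0.4777, -0.3, 0.2449]
ee_rot: [-0.0, 0.992, 0.124, -0.0]
contact_force: [0.0, -0.3, -0.3]
width: 0.0206
gripper_force: 29.4
```

Run:
```python
from h import *
s=manip.get_state();print(s['position'],s['width'],s['gripper_force'],s['contact_force'])
d=shot('scene','s6');c=d['world_to_cam']@[.478,-.3,.15,1];u=int(c[0]/c[2]*d['fx']+d['cx']);v=int(c[1]/c[2]*d['fy']+d['cy'])
cv2.imwrite('pics/s6c.png',cv2.resize(d['image'][max(v-60,0):v+60,u-80:u+80,::-1],None,fx=5,fy=5,interpolation=cv2.INTER_CUBIC))
w=cloud(shot('wrist'));c=(.4775,-.3);fit(w,'rim',c,.04,.109,.121)
m=(np.hypot(w[...,0]-c[0],w[...,1]-c[1])<.035)&(np.abs(w[...,2]-.243)<.005);q=w[m][::2];print(len(q),q.mean(0),np.linalg.svd(q-q.mean(0),full_matrices=False)[2][2])
```

```text
[ 0.4777 -0.3     0.2449] 0.020633137444519126 29.35344010591507 [ 0.0413 -0.3208 -0.3056]
rim 1847 [ 0.4898 -0.2971  0.1161] [0.1141 0.116  0.1203] [ 0.4776 -0.3003  0.0318]
1825 [ 0.4869 -0.2977  0.2417] [ 0.0043 -0.0007  1.    ]
```

View pics/s6c.png

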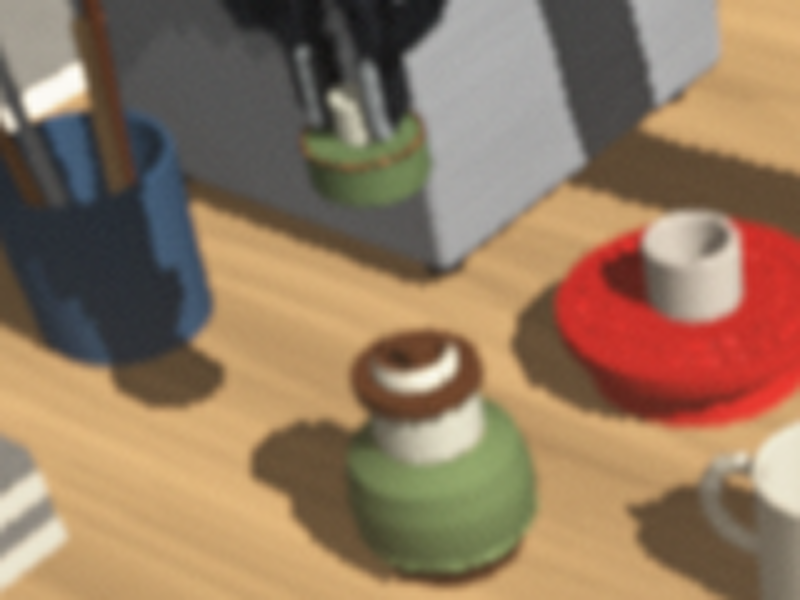

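The cap is held level above the jar at (365,160), and the inner lid is seated at (415,375). Handing in.

```bash
python3 -c "
from rig import manip
print(manip.sign_off())"
```

```text
the job is handed in; nothing more can be done
None
```

I handed the job in with the inner lid seated in the green jar and the outer cap gripped level about 10 cm above it; sign-off gave no verdict.

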